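# Feel out a crossed clamp screw on the load-cell jig

## Task

Take the wing screw on the load-cell jig and turn it gently clockwise (seen from above) to start it. Its thread is crossed: as soon as it binds and begins to drag the brass nut round with it, stop rather than force it, back it off counter-clockwise by about an eighth of a turn so that it is loose again, and let go.

Things in the scene. Friction and masses are not known exactly. Their poses are not given: they have to be found in the camera images.
- wing_grip (a point): Centre of the wing screw's steel handle, an upright flat bar 48 mm long (x), 12 mm thick (y), 28 mm high (z), rounded edges; grip it from above across the 12 mm. The point lies on the screw's upright axis, 63 mm above the bench, so it stays put as the screw turns. Under the bar: an 11 mm stem with a flange 22 mm wide at its foot, top 31 mm above the bench, then the brass nut.
- jig: Dark steel jig plate, 80 (x) x 200 (y) x 12 mm, fixed to the bench; origin: centre of its underside, z up. The wing screw stands at y = +55 mm. At y = -70 mm is another screw with a low round knurled head, 26 mm wide, top 31 mm above the bench: already home, not part of the job. A small load cell lies between them, top 29 mm above the bench.
- wing (a joint): Angle of the wing screw in the brass nut, rad; grows as it is turned clockwise seen from above. It starts anywhere in its free turning (0.02 N m of friction), 0.4 to 1.3 rad short of where the crossed thread binds; there the reading stops growing and screw and nut turn as one. Counter-clockwise it is free for at least 0.9 rad from the start.
- nut (a joint): Twist of the brass nut (hexagon, 42 mm over corners, 10 mm high, pointer tab 32 mm from the axis) in its spring seat, rad; 0 at rest, grows clockwise seen from above. Within 0.03 of 0 while the screw turns freely; once it binds, the nut is dragged along against 1.5 N m per rad. More than 0.4 rad (0.6 N m) is forcing it. It springs back.

How it is judged (in metres and radians):
On the way:
1. the wing screw is turned clockwise until it binds and drags the nut by at least 0.06 rad (value of joint wing above 0.8 rad and value of joint nut above 0.06 rad), for 0.1 s.
At the end, for the whole second after the job is handed in: the wing screw has been turned back by at least 0.35 rad (20 degrees) from where it binds (joint wing below 0.55), the nut has sprung back to within 0.06 rad of rest, and the screw is still and released (value of joint wing below 0.55 rad and value of joint nut between -0.06 and 0.06 rad and velocity of joint wing between -0.05 and 0.05 rad/s); the robot touches nothing.
It fails at once if the crossed thread is forced: the nut is dragged clockwise by more than 0.4 rad (value of joint nut above 0.4 rad).
It also fails if it takes over 48 s, if anything falls off the work surface, if the arm or the gripper's body presses on something with over 40 N, if the wrist force passes 120 N, or if a joint passes its speed limit or range.

## Robot

A 7-joint arm with a two-finger parallel gripper is mounted at the origin on a cart in front of the work surface, level with it; the furniture and walls round the work are solid. World frame = base frame: x ahead of the robot, y to its left, z up, the work surface at z = 0. Lengths are in mm, angles in rad, forces in N, time in s.
With the tool pointing down it reaches from about 400 to 875 mm from the base axis. Payload 4.4 kg.
Tool frame: the origin (TCP) lies where the fingers leave the gripper's body, on its centre line; the fingertips stand 73 mm ahead of it and the grasp point (between the pads) lies 54 mm ahead of it; z points along the fingers, y is the line along which they close (so a half turn about z gives the same grasp; the last joint's range is limited). The gripper opens to 85 mm and grips with 20 to 120 N. Pads are 22 mm wide; open, the fingers measure 114 mm over their backs; the gripper's body (76 mm by 85 mm) begins 54 mm behind the grasp point. The pads swing forward as they close: fully open they stand 13 mm farther back than shut.
Start: joints at [1.061, 0.628, 0.038, 1.517, -0.027, 0.996, -0.02], TCP at [279.119, -587.034, 303.913] pointing down, gripper open.
Joint ranges: [-3.06, 3.06], [-0.37, 2.12], [-1.25, 1.32], [0.18, 2.47], [-1.1, 4.24], [0.23, 1.98], [-2.94, 2.94]. Speed limits (rad/s): [2.57, 2.57, 3.14, 3.14, 3.14, 3.14, 3.14].

## Interface

Orientations are given as [roll, pitch, yaw] about the fixed x, y, z axes, in that order (R = Rz(yaw) Ry(pitch) Rx(roll)).
In Python, from cell import ctrl gives the robot as it stands.
- The arm moves only by the tool send_rows, never from a script. Its argument "rows" is a list that holds one entry, the list of rows, each a list of 6 numbers: the shift along the tool's x, y, z in cm, then the turn, a rotation vector about the tool's x, y, z in rad. In form: [[[tx, ty, tz, wx, wy, wz], ...]]. A call has 1 to 10 rows; each row is the pose to reach, as a shift and turn from the pose commanded when the call began, along the tool's axes at that moment; what a row does not reach only later rows make up. A row lasts 1/10 s, in which the tool goes at most 50 mm and 8.59 degrees, less where a joint would pass 70% of its speed; a pose out of reach is approached as far as the arm can. A call with a gripper value outside its range is refused whole. "grip" is the closure in counts, from 0 (fully open) to 255 (shut), set as the call begins (left out, the last holds). The fingers move at their own pace and stop on an object; the grip force is fixed at half the most. Time passes only in rows, so rows that repeat a pose let the fingers close. It gives the time, the measured TCP pose, the force, the opening and the grip force at its end, in the units of the state.
- ctrl.read_state(): the state, without advancing time (a new reading comes with each control period).
- ctrl.get_image(name): name is "scene" or "top" or "wrist"; returns a dict with "pixels" (420x560x3 uint8, red, green, blue), "fx", "fy", "cx", "cy" (pixels), "extrinsics" (4x4, takes a point from camera to world coordinates); the wrist camera has in their place "mount" (4x4, takes a point from camera to tool coordinates, whose origin is the TCP and whose axes are the flange's). Camera axes: x right, y up, looking along -z (the intrinsics and any distortion apply to the point x, -y, -z); pixel columns grow to the right and rows downward; lengths in mm; the calibration is good to about 2 mm. The wrist camera is an equidistant fisheye: a pixel r from the principal point sees the ray r / f radians off the axis. A picture is of the moment at which its call begins: read the wrist's pose just before it. There is no depth.
- ctrl.finish_job(): hands the job in; it is judged then, once.
The state is a dict: "clock": time; "qpos": joint angles; "qd": joint speeds; "tau": joint torques, N m; "eef_pos": TCP position; "tool_rot": TCP orientation; "force": force on the tool from outside, world axes, zero at the start; "torque": the same for the moment, N m; "width": finger opening in mm; "gripper_force": force on a finger pad.
Only numpy, scipy, OpenCV 4.12 (cv2) and the standard library are available. Lean on these libraries where they do the work, as an engineer would, in place of code of your own. Each camera call takes 0.05 s, during which the arm holds its last target. There are 200 camera calls.

## Working session

There is one attempt and no reset: what is moved stays moved. The work goes in short steps, Python scripts to look and compute and a tool call to move; the robot and the scene stay as the last step left them, time stands still between calls to the robot, and variables do not carry over. Pictures are saved under pics/ and viewed, at most 10 in all, crops included, and the job is handed in when it is done.

Besides the shell and the picture viewer there is one more tool, called after "Call:" as name(argument=value, ...), one argument or row to a line, values as JSON. send_rows: Moves the arm, as the interface text tells. Its arguments: {"type":"object","properties":{"rows":{"type":"array","items":{"type":"array","items":{"type":"array","items":{"type":"number"}}}},"grip":{"type":"number"}},"required":["rows"]}

```bash
mkdir -p pics; python3 - <<'E'
from cell import ctrl
import cv2,numpy as np
s=ctrl.read_state(); print(s)
for n in ("scene","top"):
    d=ctrl.get_image(n); cv2.imwrite(f"pics/{n}0.png",d["pixels"][:,:,::-1])
    print(n,d["fx"],d["fy"],d["cx"],d["cy"],np.round(d["extrinsics"],3).tolist(),d.keys())
E
```

```text
{'clock': 0.0, 'qpos': array([ 1.06119027,  0.62937284,  0.0384463 ,  1.51839612, -0.02700205,
        0.99628742, -0.02002105]), 'qd': array([ 0.00144066, -0.00108214,  0.00024421, -0.00023574, -0.00097607,
       -0.00016121,  0.00052542]), 'tau': array([-1.16331736e-03, -5.63414598e+01,  1.22581411e+00, -1.93450963e+01,
        1.10399147e-02,  1.02963770e-02,  9.73337166e-06]), 'eef_pos': array([ 278.90822278, -586.56801788,  302.96273088]), 'tool_rot': array([-3.13964732e+00,  2.85404130e-05,  4.43779763e-01]), 'force': array([-0.10231626, -0.73188978,  1.24047318]), 'torque': array([-0.04456187, -0.01085784,  0.01348487]), 'gripper_force': 0.0, 'width': 85.0073087009994}
scene 479.34644108967785 479.34644108967785 284.05280073358443 200.47839278762962 [[0.414, 0.593, -0.691, -47.606], [-0.91, 0.252, -0.329, -485.864], [-0.021, 0.765, 0.644, 608.658], [0.0, 0.0, 0.0, 1.0]] dict_keys(['pixels', 'fx', 'fy', 'cx', 'cy', 'extrinsics'])
top 440.12102024449877 440.12102024449877 281.53957060977376 212.1355574467164 [[0.013, 0.99, -0.142, 425.548], [-1.0, 0.014, 0.012, -209.252], [0.014, 0.142, 0.99, 911.384], [0.0, 0.0, 0.0, 1.0]] dict_keys(['pixels', 'fx', 'fy', 'cx', 'cy', 'extrinsics'])
```

View pics/top0.png

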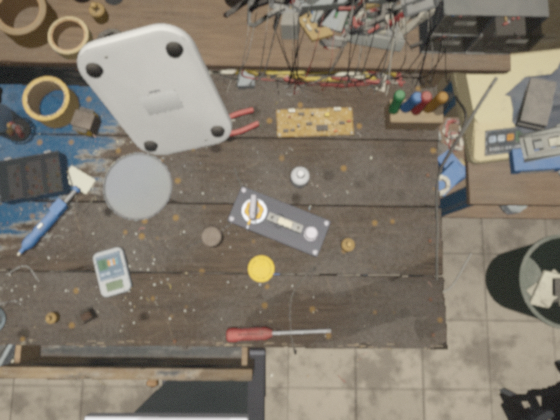

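View pics/scene0.png

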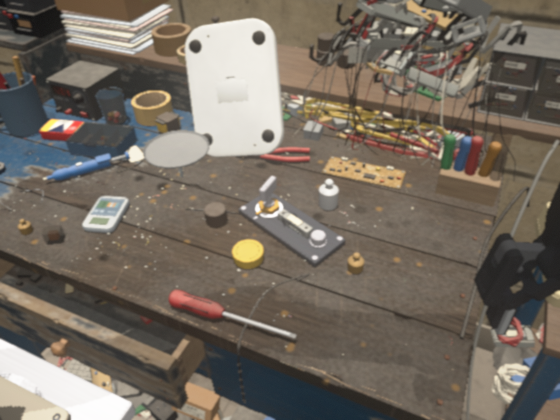

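The jig lies at about (279,221) in the top view, with the wing bar near (254,208) and the round knurled screw near (311,234). In the scene view the bar is near (267,185). I'll enlarge both.

```bash
python3 - <<'E'
import cv2,numpy as np
a=cv2.imread("pics/top0.png")[180:262,222:336]
b=cv2.imread("pics/scene0.png")[165:270,230:350]
a=cv2.resize(a,None,fx=7,fy=7,interpolation=3)[:574,:798];b=cv2.resize(b,None,fx=5,fy=5,interpolation=3)
cv2.imwrite("pics/c1.png",a);cv2.imwrite("pics/c2.png",b)
E
```

```text
(no output)
```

View pics/c1.png

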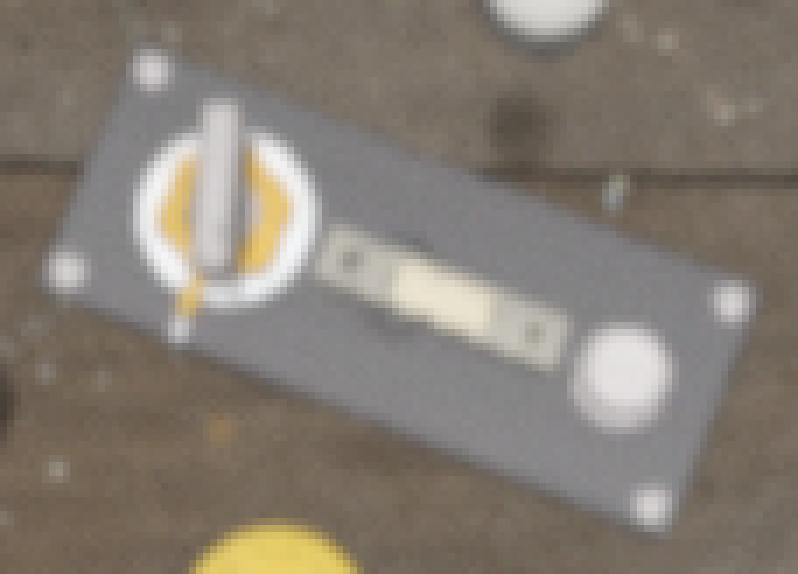

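View pics/c2.png

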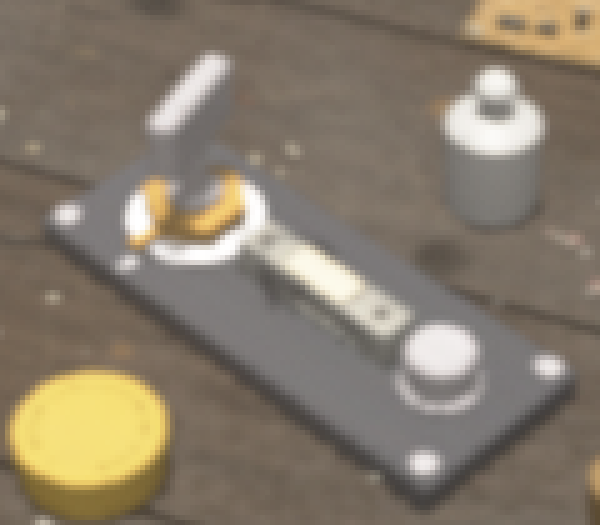

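The bar's top face is centred at about (218,184) in crop 1 and (190,92) in crop 2. Its long axis runs from (222,103) to (214,265) in crop 1. The nut's tab points to about (183,300).

```bash
cat > h.py <<'E'
import numpy as np
from cell import ctrl
from scipy.spatial.transform import Rotation as R
def ray(d,u,v):
    E=d["extrinsics"]; r=np.array([(u-d["cx"])/d["fx"],-(v-d["cy"])/d["fy"],-1]); return E[:3,3],E[:3,:3]@r
def onz(d,u,v,z):
    o,r=ray(d,u,v); return o+r*(z-o[2])/r[2]
def rel(p,rot):  # tool-frame shift (cm) and rotvec to a pointing-down pose
    s=ctrl.read_state(); A=R.from_euler("xyz",s["tool_rot"])
    return np.round(A.inv().apply(np.array(p)-s["eef_pos"])/10,2), np.round((A.inv()*R.from_euler("xyz",rot)).as_rotvec(),3)
E
python3 - <<'E'
from h import *
t=ctrl.get_image("top"); s=ctrl.get_image("scene")
f=lambda x,y:((x+.5)/7-.5+222,(y+.5)/7-.5+180)
g=lambda x,y:((x+.5)/5-.5+230,(y+.5)/5-.5+165)
c=onz(t,*f(218,184),77); print("top",c, "scene",onz(s,*g(190,92),77))
a,b=onz(t,*f(222,103),77),onz(t,*f(214,265),77); print(a,b,np.linalg.norm(a-b),np.arctan2(*(a-b)[1::-1]))
a2,b2=onz(s,*g(217,58),77),onz(s,*g(165,128),77); print(a2,b2,np.linalg.norm(a2-b2),np.arctan2(*(a2-b2)[1::-1]))
k1,k2=onz(t,*f(150,70),13),onz(t,*f(650,506),13);print("jig ctr",(k1+k2)/2,(onz(t,*f(67,271),13)+onz(t,*f(732,301),13))/2)
l=onz(t,*f(67,271),13);x=k1-l;print("jig x yaw",np.arctan2(x[1],x[0]),onz(t,*f(627,370),31))
th=np.arctan2(*(onz(t,*f(150,70),13)-onz(t,*f(732,301),13))[1::-1]);print("jig y dir",th)
j=(k1+k2)/2;print("wing from jig",j[:2]+55*np.array([np.cos(th),np.sin(th)]))
yaw=np.arctan2(*(a-b)[1::-1])
for y in(yaw,):print(rel([c[0],c[1],200],[np.pi,0,y]))
E
```

```text
top [ 556.60859228 -163.89070259   77.        ] scene [ 555.81131467 -166.53333599   77.        ]
[ 579.16634234 -164.49545954   77.        ] [ 534.22117483 -163.29051213   77.        ] 44.96131649519873 -0.026802856020726837
[ 577.90690326 -166.7887666    77.        ] [ 533.73031854 -167.44415131   77.        ] 44.18144594938794 0.014834479317468625
jig ctr [ 537.10300743 -213.83715266   13.        ] [ 537.12068817 -214.42872481   13.        ]
jig x yaw -0.3613634904270728 [ 511.53199682 -279.88134865   31.        ]
jig y dir 1.2032250273597263
wing from jig [ 556.86725874 -162.51099588]
(array([ 43.23, -26.26,  10.36]), array([-0.001,  0.   ,  0.471]))
```

Call:
send_rows(
  rows=[
    [[4,-2.4,0.9,0,0,0.04],[8,-4.8,1.8,0,0,0.08],[12,-7.2,2.7,0,0,0.13],[16,-9.6,3.6,0,0,0.17],[20,-12,4.5,0,0,0.21],[24,-14.4,5.4,0,0,0.26],[28,-16.8,6.3,0,0,0.3],[32,-19.2,7.2,0,0,0.34],[35,-21.2,8,0,0,0.38],[36,-22,8.2,0,0,0.4]],
  ],
)

```text
clock: 1.2
eef_pos: [512.1, -228.4, 220.8]
tool_rot: [-3.138, 0.0, 0.049]
force: [-0.8, -0.4, 0.1]
width: 85.3
gripper_force: 0.0
```

```bash
python3 - <<'E'
from h import *
s=ctrl.read_state(); print(s["clock"],s["qpos"],s["eef_pos"],s["tool_rot"]); print(rel([556.5,-164.5,190],[np.pi,0,0]))
E
```

```text
1.2 [ 0.27179319  0.61438727  0.15197355  1.85432822 -0.14294868  0.6848077
 -1.01391889] [ 512.09283668 -228.42172333  220.77027513] [-3.13839047e+00  8.50217763e-05  4.94337248e-02]
(array([ 4.75, -6.16,  3.1 ]), array([-0.003,  0.   ,  0.049]))
```

Call:
send_rows(
  rows=[
    [[0.5,-0.6,0.3,0,0,-0.14],[1,-1.2,0.6,0,0,-0.28],[1.5,-1.8,0.9,0,0,-0.42],[2,-2.4,1.2,0,0,-0.56],[2.5,-3,1.5,0,0,-0.7],[3,-3.6,1.8,0,0,-0.84],[3.5,-4.2,2.1,0,0,-0.98],[4,-5,2.4,0,0,-1.12],[4.5,-5.8,2.7,0,0,-1.26],[4.75,-6.15,3,0,0,-1.4]],
  ],
)

```text
clock: 2.2
eef_pos: [555.0, -169.2, 191.7]
tool_rot: [3.141, -0.001, 1.451]
force: [0.3, -0.4, -0.3]
width: 85.4
gripper_force: 0.0
```

Call:
send_rows(
  rows=[
    [[0,0,0,0,0,-0.14],[0,0,0,0,0,-0.28],[0,0,0,0,0,-0.42],[0,0,0,0,0,-0.56],[0,0,0,0,0,-0.7],[0,0,0,0,0,-0.84],[0,0,0,0,0,-0.98],[0,0,0,0,0,-1.12],[0,0,0,0,0,-1.26],[0,0,0,0,0,-1.4]],
  ],
)

```text
clock: 3.2
eef_pos: [554.5, -170.5, 191.8]
tool_rot: [-3.141, -0.0, 2.849]
force: [0.5, -0.6, 0.6]
width: 85.6
gripper_force: 0.0
```

Call:
send_rows(
  rows=[
    [[0,0,0,0,0,-0.13],[0,0,0,0,0,-0.25],[0,0,0,0,0,-0.29],[0,0,0,0,0,-0.29],[0,0,0,0,0,-0.29]],
  ],
)

```text
clock: 3.7
eef_pos: [554.5, -170.4, 191.8]
tool_rot: [-3.142, -0.0, 3.132]
force: [-0.2, 0.4, -0.2]
width: 85.2
gripper_force: 0.0
```

```bash
python3 - <<'E'
from h import *
import cv2
s=ctrl.read_state(); d=ctrl.get_image("wrist"); print(s["clock"],s["qpos"],s["eef_pos"],s["tool_rot"]); print(rel([556.5,-164.5,117],[np.pi,0,-3.1416]))
cv2.imwrite("pics/w1.png",d["pixels"][:,:,::-1]); print({k:d[k] for k in d if k!="pixels"})
# predicted pixel of bar-top centre
A=R.from_euler("xyz",s["tool_rot"]);M=d["mount"]
for p in ([556.5,-164.5,77],[580.5,-164.5,77],[532.5,-164.5,77]):
    q=A.inv().apply(np.array(p)-s["eef_pos"]); q=M[:3,:3].T@(q-M[:3,3]); x,y,z=q[0],-q[1],-q[2]
    th=np.arctan2(np.hypot(x,y),z);h=np.hypot(x,y);print(d["cx"]+d["fx"]*th*x/h,d["cy"]+d["fy"]*th*y/h)
E
```

```text
3.7 [ 0.67634511  0.76763684 -0.6962268   1.8066836   0.65881557  0.81475508
  1.20801503] [ 554.45477858 -170.44797829  191.76122768] [-3.14158586e+00 -2.63352057e-04  3.13232804e+00]
(array([-0.19,  0.59,  7.48]), array([-0.   , -0.   , -0.009]))
{'fx': 325.19226210127806, 'fy': 325.19226210127806, 'cx': 277.2929669849127, 'cy': 209.19682683137478, 'mount': array([[-7.22314301e-04,  9.49614884e-01,  3.13418331e-01,
         7.91380340e+01],
       [ 9.99999712e-01,  7.59493361e-04,  3.47105600e-06,
         9.76203148e-01],
       [-2.34742976e-04,  3.13418244e-01, -9.49615159e-01,
        -6.89484058e+01],
       [ 0.00000000e+00,  0.00000000e+00,  0.00000000e+00,
         1.00000000e+00]])}
285.4108990322226 240.7939394442445
285.40603398487565 274.5772345317034
285.348857962368 203.61330652691694
```

View pics/w1.png

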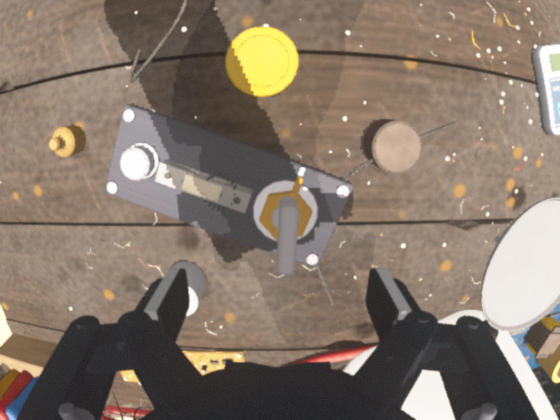

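The wrist view shows the bar running from about (291,200) to (287,273). That is 3–4 px right of the prediction, so y ≈ -163 and bar yaw ≈ -0.03. I'll descend and close.

Call:
send_rows(
  rows=[
    [[-0.1,0.4,1.5,0,0,0.02],[-0.2,0.75,3,0,0,0.02],[-0.2,0.75,4.5,0,0,0.02],[-0.2,0.75,6,0,0,0.02],[-0.2,0.75,7,0,0,0.02],[-0.2,0.75,7.4,0,0,0.02],[-0.2,0.75,7.4,0,0,0.02],[-0.2,0.75,7.4,0,0,0.02]],
  ],
)

```text
clock: 4.55
eef_pos: [556.9, -162.8, 118.2]
tool_rot: [3.142, 0.001, 3.114]
force: [-0.4, 0.4, 0.3]
width: 85.3
gripper_force: 0.0
```

```bash
python3 - <<'E'
from h import *
import cv2
s=ctrl.read_state(); d=ctrl.get_image("wrist"); print(s)
cv2.imwrite("pics/w2.png",d["pixels"][:,:,::-1])
E
```

```text
{'clock': 4.55, 'qpos': array([ 0.60686215,  0.86322577, -0.60317016,  1.84283944,  0.75568471,
        0.67948405,  1.09663064]), 'qd': array([ 0.00100855, -0.00834933, -0.00442596, -0.00133822, -0.00040269,
        0.0014185 , -0.00036212]), 'tau': array([-2.19974964e-02, -5.48740554e+01, -8.68481576e+00, -1.04113162e+01,
        1.08921094e-02,  1.31379504e-02, -3.05974456e-03]), 'eef_pos': array([ 556.93740209, -162.77964733,  118.22804846]), 'tool_rot': array([3.14155154e+00, 7.23091709e-04, 3.11370313e+00]), 'force': array([-0.42865727,  0.39414806,  0.30484886]), 'torque': array([-0.01620838,  0.00077735, -0.04512089]), 'gripper_force': 0.0, 'width': 85.2621532804183}
```

View pics/w2.png

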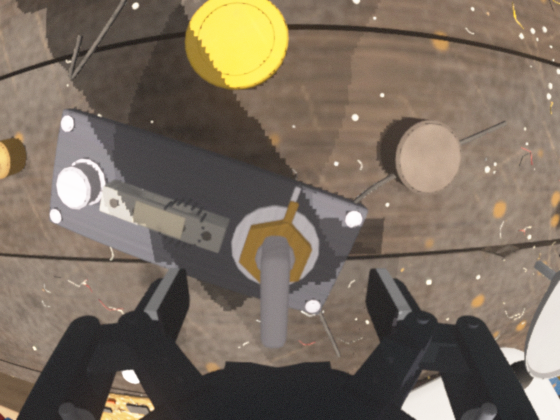

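The bar is at about (274,290), between the fingers (187 and 367, midpoint 277), so it is within about 1 mm of centre and square to them. Closing.

Call:
send_rows(
  rows=[
    [[0,-0.05,0,0,0,0],[0,-0.1,0,0,0,0],[0,-0.1,0,0,0,0],[0,-0.1,0,0,0,0],[0,-0.1,0,0,0,0],[0,-0.1,0,0,0,0],[0,-0.1,0,0,0,0],[0,-0.1,0,0,0,0],[0,-0.1,0,0,0,0],[0,-0.1,0,0,0,0]],
  ],
  grip=255,
)

```text
clock: 5.6
eef_pos: [556.7, -164.1, 118.1]
tool_rot: [-3.141, 0.0, 3.114]
force: [-1.2, -1.1, 4.0]
width: 11.0
gripper_force: 59.3
```

```bash
python3 - <<'E'
from h import *
s=ctrl.read_state(); print(s)
E
```

```text
{'clock': 5.6, 'qpos': array([ 0.60857881,  0.86346843, -0.6028327 ,  1.84232937,  0.75594604,
        0.68023491,  1.09845082]), 'qd': array([-0.00023499,  0.00038125, -0.00067064, -0.00093427, -0.00099768,
        0.00157073, -0.00047654]), 'tau': array([-1.12546485e+00, -5.29870248e+01, -9.34142947e+00, -9.84717339e+00,
       -2.73785954e-01, -4.68937419e-01,  9.04533081e-03]), 'eef_pos': array([ 556.66188061, -164.10239631,  118.13384942]), 'tool_rot': array([-3.14098982e+00,  2.40001476e-04,  3.11357061e+00]), 'force': array([-1.15950592, -1.08980985,  3.98966559]), 'torque': array([-0.42605215,  0.11411396, -0.0267249 ]), 'gripper_force': 59.28657531738281, 'width': 11.045887111822248}
```

Call:
send_rows(
  rows=[
    [[0,0,0,0,0,0.06],[0,0,0,0,0,0.12],[0,0,0,0,0,0.18],[0,0,0,0,0,0.24],[0,0,0,0,0,0.3],[0,0,0,0,0,0.36],[0,0,0,0,0,0.36]],
  ],
)

```text
clock: 6.3
eef_pos: [556.7, -163.7, 118.1]
tool_rot: [-3.141, 0.0, 2.754]
force: [-1.2, -1.3, 4.5]
width: 11.0
gripper_force: 59.2
```

```bash
cat > r.py <<'E'
from h import *
s=ctrl.read_state(); print({k:np.round(s[k],3) for k in("clock","eef_pos","tool_rot","force","torque","width")},"q7",s["qpos"][6],s["tau"][6])
E
python3 r.py
```

```text
{'clock': np.float64(6.3), 'eef_pos': array([ 556.747, -163.708,  118.095]), 'tool_rot': array([-3.141,  0.   ,  2.754]), 'force': array([-1.23 , -1.343,  4.54 ]), 'torque': array([-0.247,  0.125, -0.001]), 'width': np.float64(11.017)} q7 0.817237216277742 -0.3243100829422474
```

Call:
send_rows(
  rows=[
    [[0,0,0,0,0,0.05],[0,0,0,0,0,0.1],[0,0,0,0,0,0.15],[0,0,0,0,0,0.15],[0,0,0,0,0,0.15]],
  ],
)

```text
clock: 6.8
eef_pos: [556.8, -163.6, 118.1]
tool_rot: [3.141, 0.0, 2.606]
force: [0.1, -0.8, 5.7]
width: 11.0
gripper_force: 59.4
```

```bash
python3 r.py
```

```text
{'clock': np.float64(6.8), 'eef_pos': array([ 556.834, -163.595,  118.111]), 'tool_rot': array([3.141, 0.   , 2.606]), 'force': array([ 0.068, -0.765,  5.703]), 'torque': array([-0.109,  0.059,  0.041]), 'width': np.float64(11.036)} q7 0.7049730497256759 -0.013501557405106723
```

Call:
send_rows(
  rows=[
    [[0,0,0,0,0,0.05],[0,0,0,0,0,0.1],[0,0,0,0,0,0.15],[0,0,0,0,0,0.15],[0,0,0,0,0,0.15]],
  ],
)

```text
clock: 7.3
eef_pos: [556.9, -163.5, 118.1]
tool_rot: [3.141, 0.0, 2.456]
force: [-0.4, -0.5, 5.9]
width: 11.0
gripper_force: 59.4
```

```bash
python3 r.py
```

```text
{'clock': np.float64(7.3), 'eef_pos': array([ 556.9  , -163.46 ,  118.089]), 'tool_rot': array([3.141, 0.   , 2.456]), 'force': array([-0.375, -0.451,  5.895]), 'torque': array([-0.15 ,  0.044, -0.03 ]), 'width': np.float64(11.005)} q7 0.5933096555377749 -0.02010105235967785
```

Call:
send_rows(
  rows=[
    [[0,0,0,0,0,0.05],[0,0,0,0,0,0.1],[0,0,0,0,0,0.15],[0,0,0,0,0,0.15],[0,0,0,0,0,0.15]],
  ],
)

```text
clock: 7.8
eef_pos: [557.0, -163.4, 118.1]
tool_rot: [3.141, 0.0, 2.307]
force: [1.0, -0.0, 5.9]
width: 11.1
gripper_force: 59.4
```

```bash
python3 r.py
```

```text
{'clock': np.float64(7.8), 'eef_pos': array([ 556.996, -163.398,  118.078]), 'tool_rot': array([3.141, 0.   , 2.307]), 'force': array([ 0.983, -0.03 ,  5.904]), 'torque': array([-0.022, -0.029,  0.048]), 'width': np.float64(11.124)} q7 0.4836315043513399 -0.10828758124262094
```

Call:
send_rows(
  rows=[
    [[0,0,0,0,0,0.05],[0,0,0,0,0,0.1],[0,0,0,0,0,0.12],[0,0,0,0,0,0.12],[0,0,0,0,0,0.12]],
  ],
)

```text
clock: 8.3
eef_pos: [557.1, -163.3, 118.1]
tool_rot: [3.14, 0.0, 2.188]
force: [0.6, 0.6, 5.6]
width: 11.5
gripper_force: 59.4
```

```bash
python3 r.py
```

```text
{'clock': np.float64(8.3), 'eef_pos': array([ 557.096, -163.328,  118.088]), 'tool_rot': array([3.14 , 0.   , 2.188]), 'force': array([0.562, 0.581, 5.57 ]), 'torque': array([-0.022, -0.1  ,  0.311]), 'width': np.float64(11.51)} q7 0.3971314392740011 -0.27416582219302654
```

Torque about z has jumped to 0.31 N m, so the screw has bound, with the nut at roughly 0.15–0.2 rad. I'll check the pointer tab in a picture.

```bash
python3 - <<'E'
from h import *
import cv2
for i in range(4):
    d=ctrl.get_image("wrist"); print(ctrl.read_state()["torque"])
cv2.imwrite("pics/w3.png",d["pixels"][:,:,::-1])
E
```

```text
[ 0.00997036 -0.08618576  0.28216652]
[ 0.0096731  -0.09952076  0.25863608]
[ 0.02145988 -0.05332813  0.29187753]
[-0.02105157 -0.06794147  0.28576789]
```

View pics/w3.png

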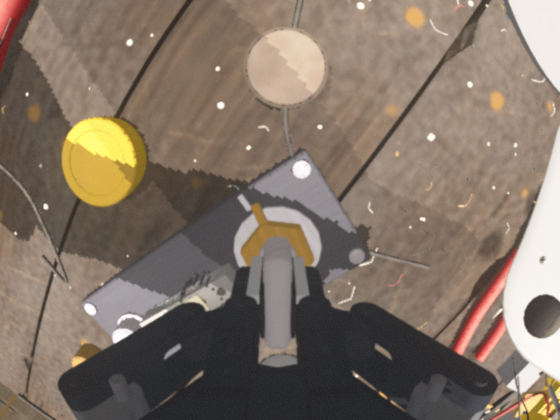

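The tab has moved clockwise off the white mark on the plate (tab at 257,210, mark at 245,200), so the nut is being dragged. I'll stop and back off: about 0.19 rad of nut spring-back plus about 0.75 rad.

Call:
send_rows(
  rows=[
    [[0,0,0,0,0,-0.1],[0,0,0,0,0,-0.2],[0,0,0,0,0,-0.3],[0,0,0,0,0,-0.42],[0,0,0,0,0,-0.54],[0,0,0,0,0,-0.66],[0,0,0,0,0,-0.78],[0,0,0,0,0,-0.88],[0,0,0,0,0,-0.95],[0,0,0,0,0,-0.95]],
  ],
)

```text
clock: 9.5
eef_pos: [556.6, -164.2, 118.1]
tool_rot: [3.142, 0.0, 3.138]
force: [-0.2, -1.3, 6.5]
width: 11.1
gripper_force: 59.6
```

Call:
send_rows(
  rows=[
    [[0,0,0,0,0,0],[0,0,0,0,0,0],[0,0,0,0,0,0]],
  ],
)

```text
clock: 9.8
eef_pos: [556.6, -164.1, 118.1]
tool_rot: [-3.141, 0.0, 3.136]
force: [0.2, -1.5, 6.5]
width: 11.1
gripper_force: 59.6
```

```bash
python3 r.py
```

```text
{'clock': np.float64(9.8), 'eef_pos': array([ 556.644, -164.119,  118.094]), 'tool_rot': array([-3.141,  0.   ,  3.136]), 'force': array([ 0.204, -1.534,  6.517]), 'torque': array([-0.271,  0.169,  0.069]), 'width': np.float64(11.108)} q7 1.1138795007505797 0.020147069008089602
```

Call:
send_rows(
  rows=[
    [[0,0,0,0,0,0],[0,0,0,0,0,0],[0,0,0,0,0,0],[0,0,0,0,0,0],[0,0,0,0,0,0],[0,0,0,0,0,0],[0,0,0,0,0,0],[0,0,0,0,0,0],[0,0,0,0,0,0],[0,0,0,0,0,0]],
  ],
  grip=0,
)

```text
clock: 10.8
eef_pos: [556.6, -163.8, 118.0]
tool_rot: [-3.142, 0.0, 3.134]
force: [0.3, -0.0, 0.1]
width: 85.5
gripper_force: 0.0
```

Call:
send_rows(
  rows=[
    [[0,0,-1,0,0,0],[0,0,-2.5,0,0,0],[0,0,-4,0,0,0],[0,0,-5.5,0,0,0],[0,0,-7,0,0,0],[0,0,-8.5,0,0,0],[0,0,-9,0,0,0],[0,0,-9,0,0,0],[0,0,-9,0,0,0]],
  ],
)

```text
clock: 11.7
eef_pos: [556.3, -163.9, 207.6]
tool_rot: [-3.141, -0.001, 3.134]
force: [-0.2, -0.2, -0.1]
width: 85.5
gripper_force: 0.0
```

```bash
python3 r.py; python3 - <<'E'
from h import *
import cv2
d=ctrl.get_image("wrist")
cv2.imwrite("pics/w4.png",d["pixels"][:,:,::-1])
E
```

```text
{'clock': np.float64(11.7), 'eef_pos': array([ 556.267, -163.914,  207.613]), 'tool_rot': array([-3.141e+00, -1.000e-03,  3.134e+00]), 'force': array([-0.245, -0.15 , -0.119]), 'torque': array([-0.018,  0.02 ,  0.065]), 'width': np.float64(85.529)} q7 1.2125336265213047 0.004602870612870902
```

View pics/w4.png

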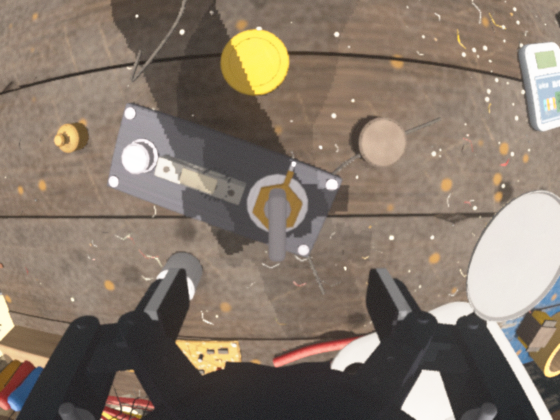

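The screw is released, with its bar near (278,230) back at roughly its starting angle. The tab (290,172) is in line with its mark again and the gripper is clear.

```bash
python3 -c "
from cell import ctrl
print(ctrl.finish_job())"
```

```text
the job is handed in; nothing more can be done
None
```

I turned the wing screw clockwise until it bound and dragged the nut about 0.19 rad (estimated from about 0.28 N m of torque, well under the 0.4 limit). I then backed it off about 0.95 rad, let go with the nut back at its mark and the gripper clear, and handed the job in at about 12 s; no verdict was returned.

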